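# Rebuild the spacer stack of a stirrer drive

### The job

Put the laboratory stirrer drive back together: slip the spacer sleeve over the spindle until it rests on the bearing and let go, then put the big flat washer on the spindle on top of the sleeve and let go, and last push the forked keeper all the way in over the washer so that it locks the stack. The spindle is delicate, so feel the parts on gently instead of forcing them, and do not knock over or shove the other things on the bench.

Things in the scene. Friction and masses are not known exactly. Their poses are not given: they have to be found in the camera images.
- stand: grey service stand of the stirrer drive, fixed to the bench. Origin on the bench, under its centre; z up, x from the spindle towards the keeper's side. Base plate 200 x 120 x 12 (x -60 to 140), round drive housing on it (diameter 64, top at height 35). The keeper's guide pillar, 52 wide, fills x 46 to 131 up to height 80. Over 25 N between stand, spindle or keeper and sleeve or washer damages it.
- spindle_nominal (a point): point on the stand's centre line at height 98, level with the flat top of the upright steel spindle (diameter 15, oiled, edge rounded 1 mm). The spindle has a floating mount: its true axis is up to 4.5 mm off this point along the stand's x and y each (6 mm in all), different every time and not measured: find it by feel or sight. It holds still under side loads below 30 N.
- bearing_nominal (a point): point on the stand's centre line at height 50, level with the top of the bearing, a steel ring of diameter 34 round the foot of the spindle (off centre as the spindle is). It is sprung: pressing it down takes 4 to 5 N to start and 9 N at its stop, 5 mm lower.
- keeper (a joint): travel (m) of the forked steel keeper along the stand's -x: 0 to 0.004 at the start (open), 0.056 home at its stop. Prongs 11 wide, slot 26, underside at height 83; nose tips 34 mm less the travel from the stand's centre. From about 0.02 on, the tapered noses ride onto the washer and press the stack down 3 mm against the bearing's spring: push 5 to 10 N, else about 2 N. Stays where left.
- keeper_grip (a point): centre of the top of the keeper's black grip block, at height 123, moving with the keeper. The block is 22 long along the stand's x, 14 wide along the stand's y and stands 34 above the keeper's plate (48 wide, top at height 89)
- spacer: aluminium spacer sleeve, outer diameter 36, bore 16.5, height 30, about 60 g, standing upright on the bench; origin at the centre of its underside
- washer: big flat steel washer, outer diameter 48, bore 16.5, thickness 6, about 75 g, lying flat on the bench; origin at the centre of its underside
- short_ring: decoy: aluminium ring, outer diameter 28, bore 11, height 12, too narrow for the spindle; not part of the job; origin at centre of its underside
- screwdriver: screwdriver with black handle, 170 long, lying along its x, handle to -x; bystander
- beaker: open glass beaker, diameter 64, height 85, standing; origin at centre of underside; bystander
- bottle: white plastic bottle, diameter 60, height 150; origin at centre of underside; bystander
- jar: small amber jar with black cap, diameter 52, height 70; origin at centre of underside; bystander
- dish: shallow white ceramic dish, diameter 90, height 14; origin at centre of underside; bystander

How it is judged:
By the outcome, as a careful person would: the job done as asked, in the order asked, and still so for the second after the job is handed in, with the robot touching nothing.
It also fails if it takes over 72 s, if anything falls off the work surface, if the arm or the gripper's body presses on something with over 40 N, if the wrist force passes 120 N, or if a joint passes its speed limit or range.

### The arm

A 6-joint arm with a two-finger parallel gripper is mounted at the origin on the work surface. World frame = base frame: x ahead of the robot, y to its left, z up, the work surface at z = 0. Lengths are in m, angles in rad, forces in N, time in s.
With the tool pointing down it reaches from about 0.375 to 0.9 m from the base axis. Payload 3.1 kg.
Tool frame: the origin (TCP) lies midway between the tips of the shut fingers; the grasp point (between the pads) lies manip.grip_depth behind it (manip.grip_depth is the distance from the TCP to the grasp point, in m); z points along the fingers, x is the direction in which the jaws open and shut, and the axes are right-handed (so a half turn about z gives the same grasp; the last joint's range is limited). The gripper opens to 85 mm and grips with 20 to 120 N. Pads are 22 mm wide; open, the fingers measure 114 mm over their backs; the gripper's body (76 mm by 85 mm) begins 54 mm behind the grasp point. The pads swing forward as they close: fully open they stand 13 mm farther back than shut.
Start: joints at [1.065, 0.527, 1.433, -0, 1.181, -0.178], TCP at [0.201, 0.592, 0.203] pointing down, gripper open.
Joint ranges: [-3.08, 3.08], [-0.75, 2.2], [0.22, 2.44], [-1.43, 4.57], [0, 2.65], [-2.85, 2.85]. Speed limits (rad/s): [2.79, 2.79, 3.14, 3.14, 3.14, 3.14].

### API

Orientations are given as [roll, pitch, yaw] about the fixed x, y, z axes, in that order (R = Rz(yaw) Ry(pitch) Rx(roll)).
In Python, from bench import manip gives the robot as it stands.
- The arm moves only by the tool drive_tool, never from a script. Its argument "steps" is text: rows parted by semicolons, each of 7 numbers parted by spaces: the turn, a rotation vector about the tool's x, y, z in rad, then the shift along the tool's x, y, z in m, then the gripper's target within -1 to 1 (shut at 1, half-way at 0, fully open at -1). A call has 1 to 20 rows; each row shifts and turns the pose as measured when the row begins, along the tool's axes as they then stand; what a row does not reach is not made up. A row lasts 1/8 s, in which the tool goes at most 62.5 mm and 10.7 degrees, less where a joint would pass 70% of its speed; a pose out of reach is approached as far as the arm can. A call with a gripper value outside its range is refused whole. The fingers move at their own pace and stop on an object; the grip force is fixed at half the most. Time passes only in rows, so rows that do not move let the fingers close. It gives the time, the measured TCP pose, the force and the opening at its end, in the units of the state.
- manip.sense(): the state, without advancing time (a new reading comes with each control period).
- manip.capture(name): name is "side" or "top"; returns a dict with "img" (420x560x3 uint8, blue, green, red), "mtx" (3x3 intrinsics, pixels), "xyz" and "rotation" of the camera in the world. Camera axes: x right, y down, z forward; pixel columns grow to the right and rows downward; lengths in m; the calibration is good to about 2 mm. A picture is of the moment at which its call begins. There is no depth.
- manip.hand_in(): hands the job in, once; it reports no verdict.
The state is a dict: "t": time; "joints": joint angles; "qvel": joint speeds; "tau": joint torques, N m; "ee_pos": TCP position; "ee_rot": TCP orientation; "contact_force": force on the tool from outside, world axes, zero at the start; "ft_torque": the same for the moment, N m; "width": finger opening in m.
Only numpy, scipy, OpenCV 4.12 (cv2) and the standard library are available. Lean on these libraries where they do the work, as an engineer would, in place of code of your own. Each camera call takes 0.05 s, during which the arm holds its last target. There are 200 camera calls.

## Working session

There is one attempt and no reset: what is moved stays moved. The work goes in short steps, Python scripts to look and compute and a tool call to move; the robot and the scene stay as the last step left them, time stands still between calls to the robot, and variables do not carry over. Pictures are saved under pics/ and viewed, about 8 in all and at most 12, crops included, and the job is handed in when it is done.

Besides the shell and the picture viewer there is one more tool, called after "Emit:" as name(argument=value, ...) on one line, values as JSON. drive_tool: Moves the arm, as the interface text tells. Its arguments: {"type":"object","properties":{"steps":{"type":"string"}},"required":["steps"]}

```bash
mkdir -p pics; ls; python3 - <<'E'
from bench import manip
import cv2
print(manip.grip_depth); print(manip.sense())
for n in("top","side"):
    c=manip.capture(n); cv2.imwrite(f"pics/{n}0.png",c["img"]); print(n,c["mtx"],c["xyz"],c["rotation"])
E
```

```text
pics
0.0187
{'t': 0.0, 'joints': array([ 1.06450646e+00,  5.28471432e-01,  1.43390860e+00, -3.35502982e-06,
        1.18139287e+00, -1.78466589e-01]), 'qvel': array([-0.00054892,  0.00027244,  0.00133028, -0.00078108,  0.00061638,
        0.00055471]), 'tau': array([-7.25337159e-04, -4.42360675e+01, -1.78018928e+01, -2.73065571e-04,
        8.54415324e-03, -1.68480739e-05]), 'ee_pos': array([0.2008092 , 0.59104022, 0.20222845]), 'ee_rot': array([-3.14120867e+00,  2.14616054e-03,  1.24297474e+00]), 'contact_force': array([-0.01719354,  0.04618057, -0.05205232]), 'ft_torque': array([-0.02309811, -0.02059756, -0.02186609]), 'width': 0.08538496376909971}
top [[381.17172266   0.         281.11828384]
 [  0.         381.17172266 215.15238934]
 [  0.           0.           1.        ]] [0.40469442 0.04078415 0.94853863] [-2.92967933e+00 -2.09956098e-03 -1.63993436e+00]
side [[453.94599907   0.         281.20166653]
 [  0.         453.94599907 213.73799841]
 [  0.           0.           1.        ]] [-0.1934918  -0.82358793  0.81298558] [-2.11895261 -0.01213138 -0.72801498]
```

View pics/top0.png

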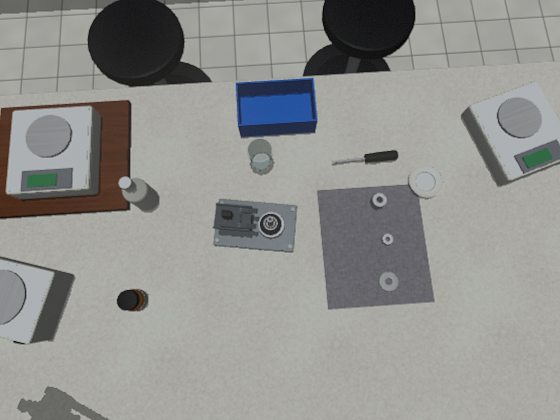

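View pics/side0.png

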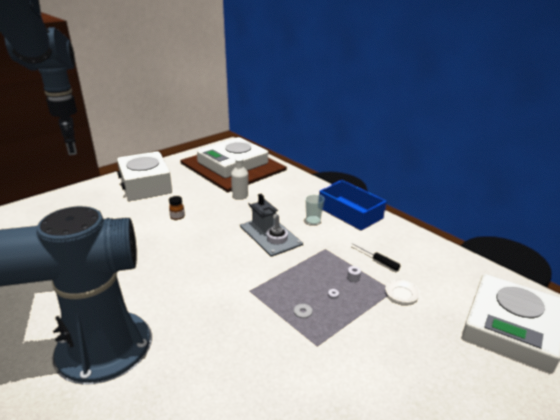

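Top view: the stand is at about (256,225) with the spindle at (270,224) and the keeper to the left. The spacer is at (379,200), short ring at (388,239), washer at (389,281). I'll enlarge these areas.

```bash
cat > h.py <<'E'
import numpy as np, cv2
from scipy.spatial.transform import Rotation as R
def ray(c,u,v):
    d=R.from_euler("xyz",np.ravel(c["rotation"])).as_matrix() if np.size(c["rotation"])==3 else np.array(c["rotation"])
    return d@np.linalg.inv(c["mtx"])@[u,v,1]
def pix2z(c,u,v,z):
    d=ray(c,u,v); p=np.array(c["xyz"]); return p+d*(z-p[2])/d[2]
def proj(c,p):
    m=R.from_euler("xyz",np.ravel(c["rotation"])).as_matrix()
    q=c["mtx"]@(m.T@(np.array(p)-c["xyz"])); return q[:2]/q[2]
E
python3 - <<'E'
import cv2,numpy as np
t=cv2.imread("pics/top0.png"); s=cv2.imread("pics/side0.png")
a=cv2.resize(t[190:260,205:305],None,fx=8,fy=8,interpolation=cv2.INTER_CUBIC)
cv2.imwrite("pics/a.png",a)
b=cv2.resize(t[185:300,365:405],None,fx=5,fy=5,interpolation=cv2.INTER_CUBIC)
d=cv2.resize(s[190:250,235:310],None,fx=7,fy=7,interpolation=cv2.INTER_CUBIC)
o=np.zeros((600,800,3),np.uint8);o[:575,:200]=b;o[:420,210:735]=d
cv2.imwrite("pics/b.png",o)
E
```

```text
(no output)
```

View pics/a.png

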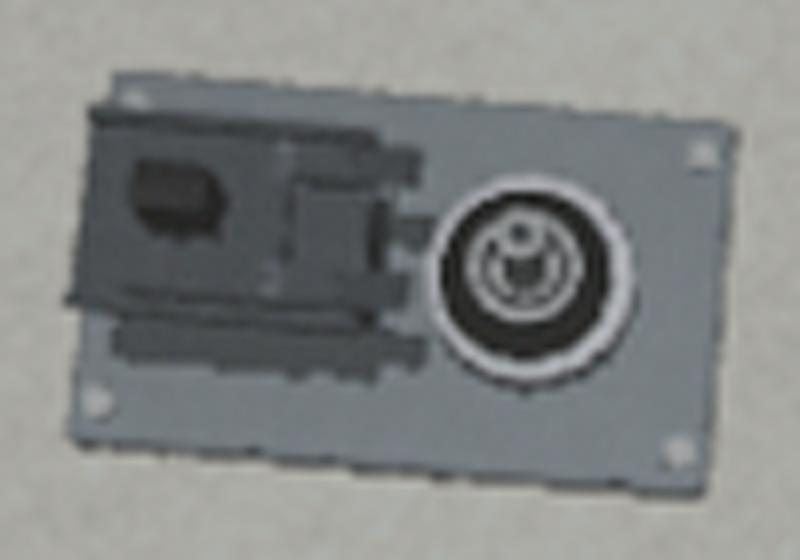

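View pics/b.png

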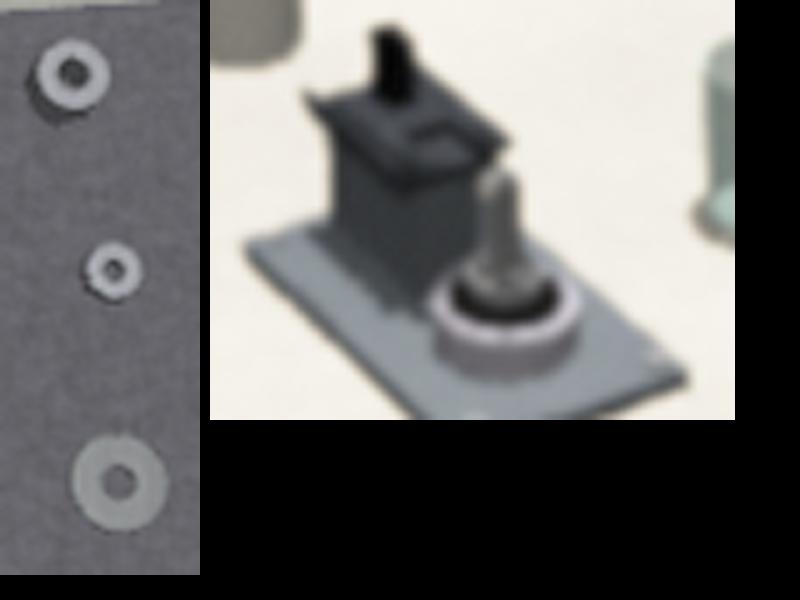

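Crop a: spindle top centre (522,236), bearing (524,266), housing (530,278), plate corners (112,72), (738,128), (705,495), (68,442), black grip top about (165,185). Crop b: spacer top (73,74), ring (114,270), washer (120,482). Side-view spindle top is at about (499,172).

```bash
cat >> h.py <<'E'
from bench import manip
E
python3 - <<'E'
from h import *
c=manip.capture("top"); s=manip.capture("side")
np.set_printoptions(precision=4,suppress=True)
A=lambda x,y:((x+.5)/8-.5+205,(y+.5)/8-.5+190)
B=lambda x,y:((x+.5)/5-.5+365,(y+.5)/5-.5+185)
D=lambda x,y:((x-210+.5)/7-.5+235,(y+.5)/7-.5+190)
print("spindle",pix2z(c,*A(522,236),.098),"side",pix2z(s,*D(499,172),.098))
print("bearing",pix2z(c,*A(524,266),.05),"housing",pix2z(c,*A(530,278),.035))
P=[pix2z(c,*A(*p),.012)[:2] for p in((112,72),(738,128),(705,495),(68,442))]
print("corners",np.array(P))
x=(P[0]+P[3]-P[1]-P[2]);x/=np.linalg.norm(x);cen=sum(P)/4
print("yaw",np.arctan2(x[1],x[0]),"centre",cen,"origin",cen-.04*x)
print("grip",pix2z(c,*A(163,183),.123))
print("spacer",pix2z(c,*B(73,74),.03),"ring",pix2z(c,*B(114,270),.012),"washer",pix2z(c,*B(120,482),.006))
for n,(u,v) in dict(dish=(425,182)).items(): print(n,pix2z(c,u,v,.01))
print("beaker",pix2z(c,261,165,.0), "sd",pix2z(c,381,156,.02),pix2z(c,335,160,.01))
E
```

```text
spindle [0.5798 0.0527 0.098 ] side [0.5784 0.0536 0.098 ]
bearing [0.5805 0.0533 0.05  ] housing [0.5796 0.0519 0.035 ]
corners [[ 0.6594  0.1802]
 [ 0.6276 -0.0164]
 [ 0.5124  0.0028]
 [ 0.5423  0.1978]]
yaw 1.4144873045009496 centre [0.5854 0.0911] origin [0.5792 0.0516]
grip [0.5965 0.1507 0.123 ]
spacer [ 0.625  -0.2211  0.03  ] ring [ 0.5281 -0.2341  0.012 ] washer [ 0.4249 -0.2255  0.006 ]
dish [ 0.6675 -0.3499  0.01  ]
beaker [0.7458 0.068  0.    ] sd [ 0.7419 -0.2428  0.02  ] [ 0.7427 -0.125   0.01  ]
```

```bash
cat >> h.py <<'E'
def go(x,y,z,yaw=-0.156):
    s=manip.sense(); m=R.from_euler("xyz",np.ravel(s["ee_rot"])); w=R.from_euler("xyz",[np.pi,0,yaw])
    np.set_printoptions(precision=4,suppress=True)
    print("t",round(s["t"],2),"turn",(m.inv()*w).as_rotvec(),"shift",m.inv().apply(np.array([x,y,z])-s["ee_pos"]),"F",s["contact_force"],"w",s["width"],"pos",s["ee_pos"])
E
```

Emit:
drive_tool(steps="0 0 0.175 0 0 0 -0.41;0 0 0.175 0 0 0 -0.41;0 0 0.175 0 0 0 -0.41;0 0 0.175 0 0 0 -0.41;0 0 0.175 0 0 0 -0.41;0 0 0.175 0 0 0 -0.41;0 0 0.175 0 0 0 -0.41;0 0 0.175 0 0 0 -0.41;0 0 0 0.034 0.046 0 -0.41;0 0 0 0.034 0.046 0 -0.41;0 0 0 0.034 0.046 0 -0.41;0 0 0 0.034 0.046 0 -0.41;0 0 0 0.034 0.046 0 -0.41;0 0 0 0.034 0.046 0 -0.41;0 0 0 0.034 0.046 0 -0.41;0 0 0 0.034 0.046 0 -0.41")

```text
t: 2.2
ee_pos: [0.3979, 0.1671, 0.2013]
ee_rot: [3.14, -0.003, -0.195]
contact_force: [0.6, -0.4, -1.1]
width: 0.0601
```

```bash
python3 -c "
from h import *
go(.625,-.221,.2)"
```

```text
t 2.2 turn [ 0.0021 -0.0025 -0.0393] shift [0.2981 0.3366 0.0027] F [ 0.6296 -0.3685 -1.095 ] w 0.06007240993827441 pos [0.3979 0.1671 0.2013]
```

Emit:
drive_tool(steps="0.002 -0.0025 -0.039 0.033 0.037 0 -0.41;0 0 0 0.033 0.038 0 -0.41;0 0 0 0.033 0.038 0 -0.41;0 0 0 0.033 0.038 0 -0.41;0 0 0 0.033 0.038 0 -0.41;0 0 0 0.033 0.038 0 -0.41;0 0 0 0.033 0.038 0 -0.41;0 0 0 0.033 0.038 0 -0.41;0 0 0 0.02 0.02 0.04 -0.41;0 0 0 0 0 0.05 -0.41;0 0 0 0 0 0.02 -0.41;0 0 0 0 0 0 -0.41")

```text
t: 3.7
ee_pos: [0.6348, -0.2177, 0.0876]
ee_rot: [3.141, -0.005, -0.165]
contact_force: [-0.2, -0.4, 0.8]
width: 0.06
```

```bash
python3 - <<'E'
from h import *
go(.625,-.221,.003)
c=manip.capture("top");s=manip.capture("side")
u,v=proj(s,[.625,-.221,.03]);print(u,v)
u=int(u);v=int(v)
cv2.imwrite("pics/c.png",cv2.resize(s["img"][v-60:v+40,u-60:u+60],None,fx=6,fy=6,interpolation=cv2.INTER_CUBIC))
E
```

```text
t 3.7 turn [ 0.0003 -0.005  -0.0087] shift [-0.0096  0.0048  0.0846] F [-0.1794 -0.4337  0.7641] w 0.05996534799973999 pos [ 0.6348 -0.2177  0.0876]
353.5591555227615 268.6463720069318
```

View pics/c.png

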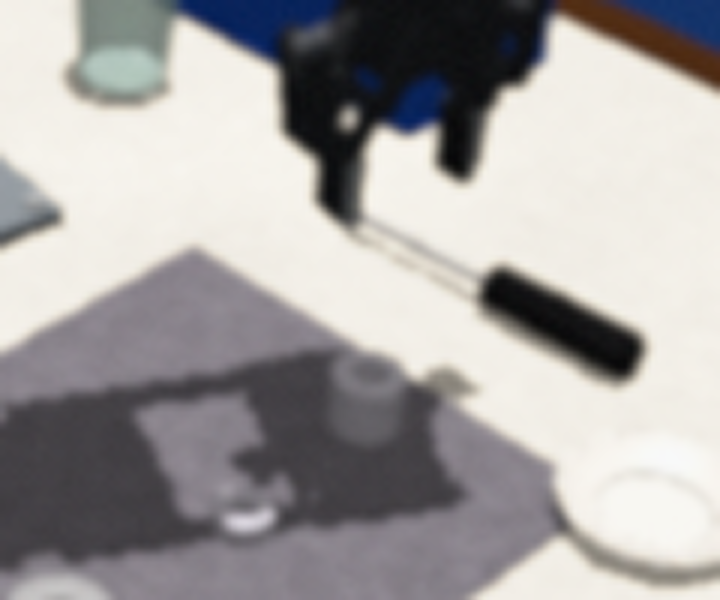

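The spacer top is at about (368,370) in the crop, and the prediction was (363,364). That agrees, so I descend.

Emit:
drive_tool(steps="0 -0.005 -0.009 -0.01 0.005 0.02 -0.41;0 0 0 0 0 0 -0.41;0 0 0 0 0 0.02 -0.41;0 0 0 0 0 0.01 -0.41;0 0 0 0 0 0 -0.41")

```text
t: 4.42
ee_pos: [0.6311, -0.2229, 0.0448]
ee_rot: [3.136, -0.017, -0.154]
contact_force: [-0.0, -0.4, -0.1]
width: 0.0603
```

```bash
python3 -c "
from h import *
go(.625,-.221,.003)"
```

```text
t 4.42 turn [ 0.0058 -0.0165  0.002 ] shift [-0.007  -0.0012  0.0417] F [-0.0357 -0.4408 -0.1216] w 0.06025404850470094 pos [ 0.6311 -0.2229  0.0448]
```

Emit:
drive_tool(steps="0.006 -0.0165 0.002 -0.007 -0.001 0 -0.41;0 0 0 0 0 0 -0.41;0 0 0 0 0 0 -0.41")

```text
t: 4.8
ee_pos: [0.6245, -0.2208, 0.0453]
ee_rot: [-3.141, 0.0, -0.156]
contact_force: [0.5, 0.2, 0.5]
width: 0.0601
```

```bash
python3 -c "
from h import *
go(.625,-.221,.003)"
```

```text
t 4.8 turn [-0.0003  0.0001  0.0001] shift [0.0005 0.0001 0.0423] F [0.522  0.218  0.4565] w 0.060089397177523846 pos [ 0.6245 -0.2208  0.0453]
```

Emit:
drive_tool(steps="0 0 0 0 0 0.01 -0.41;0 0 0 0 0 0.01 -0.41;0 0 0 0 0 0.01 -0.41;0 0 0 0 0 0.009 -0.41;0 0 0 0 0 0 -0.41;0 0 0 0 0 0 -0.41")

```text
t: 5.55
ee_pos: [0.6241, -0.2207, 0.0027]
ee_rot: [-3.141, 0.001, -0.156]
contact_force: [-0.0, -0.2, 0.5]
width: 0.0602
```

```bash
python3 -c "
from h import *
go(.625,-.221,.003)"
```

```text
t 5.55 turn [-0.0008  0.0012 -0.    ] shift [ 0.0009  0.0002 -0.0003] F [-0.0037 -0.1622  0.4674] w 0.06021432636260223 pos [ 0.6241 -0.2207  0.0027]
```

Emit:
drive_tool(steps="0 0 0 0.001 0 0 0.1;0 0 0 0 0 0 0.5;0 0 0 0 0 0 1;0 0 0 0 0 0 1;0 0 0 0 0 0 1;0 0 0 0 0 -0.02 1;0 0 0 0 0 -0.03 1;0 0 0 0 0 -0.04 1;0 0 0 0 0 -0.04 1;0 0 0 0 0 0 1;0 0 0 0 0 0 1")

```text
t: 6.92
ee_pos: [0.6267, -0.2216, 0.144]
ee_rot: [3.14, -0.005, -0.156]
contact_force: [-0.2, -0.1, -0.9]
width: 0.0002
```

```bash
python3 -c "
from h import *
go(.58,.053,.12)"
```

```text
t 6.92 turn [ 0.0016 -0.0054  0.0001] shift [-0.0889 -0.2641  0.0231] F [-0.1854 -0.119  -0.8748] w 0.00016173556668042362 pos [ 0.6267 -0.2216  0.144 ]
```

```bash
python3 - <<'E'
from h import *
c=manip.capture("top");s=manip.capture("side")
u,v=353,268
a=cv2.resize(s["img"][v-80:v+40,u-60:u+60],None,fx=3.3,fy=4,interpolation=cv2.INTER_CUBIC)
b=cv2.resize(c["img"][165:285,330:450],(396,480),interpolation=cv2.INTER_CUBIC)
cv2.imwrite("pics/d.png",np.hstack([a,b]))
E
```

```text
(no output)
```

View pics/d.png

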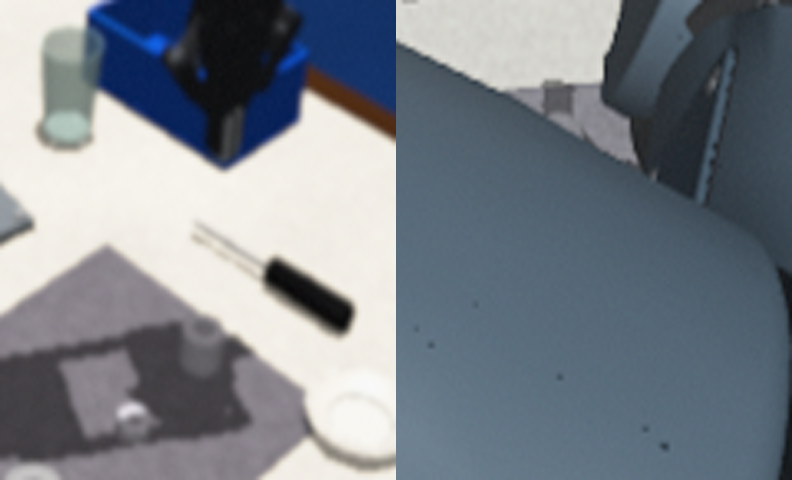

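```bash
python3 - <<'E'
from h import *
s=manip.capture("side"); e=manip.sense(); p=e["ee_pos"];print(p,e["width"],proj(s,p),"top of sleeve",proj(s,[.625,-.221,.03]))
for z in(0,.03,.1,.15,.2):print(z,proj(s,[.625,-.221,z]))
print("seen tip (362,229) at z .144:",pix2z(s,362,229,p[2]), "sleeve seen", pix2z(s,354.5,269,.03))
E
```

```text
[ 0.62654224 -0.22157853  0.14275746] -8.738158192286856e-05 [358.16999376 234.79260776] top of sleeve [353.55915552 268.64637201]
0 [352.54139837 277.09726111]
0.03 [353.55915552 268.64637201]
0.1 [356.03521893 248.08651914]
0.15 [357.89633787 232.63282301]
0.2 [359.84038082 216.49057202]
seen tip (362,229) at z .144: [ 0.65600602 -0.21018144  0.14275746] sleeve seen [ 0.62577202 -0.22373938  0.03      ]
```

```bash
python3 - <<'E'
from h import *
s=manip.capture("side"); p=manip.sense()["ee_pos"]; im=s["img"]
k=12; u0,v0=335,195
a=cv2.resize(im[v0:v0+50,u0:u0+60],None,fx=k,fy=k,interpolation=cv2.INTER_CUBIC)
a=cv2.convertScaleAbs(a,alpha=1.8,beta=20)
for d,col in(((0,0,0),(0,0,255)),((0,0,.02),(0,255,0)),((.02,0,0),(0,255,255)),((0,.02,0),(255,0,255))):
    u,v=proj(s,p+d); cv2.circle(a,(int((u-u0+.5)*k),int((v-v0+.5)*k)),4,col,-1)
cv2.imwrite("pics/e.png",a)
E
```

```text
(no output)
```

View pics/e.png

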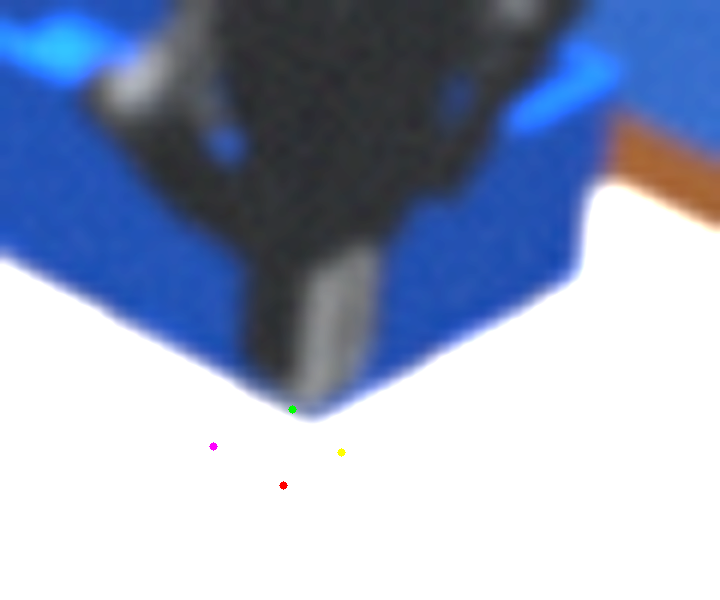

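The fingertips appear about 25 mm higher than the reported TCP (red dot at (283,485), tips at about (305,395)). So the fingers closed above the sleeve, which hasn't moved. I'll go lower by feel.

Emit:
drive_tool(steps="0.0016 -0.005 0 -0.0015 0 0 -0.41;0 0 0 0 0 0.03 -0.41;0 0 0 0 0 0.03 -0.41;0 0 0 0 0 0.03 -0.41;0 0 0 0 0 0.02 -0.41;0 0 0 0 0 0.01 -0.41;0 0 0 0 0 0 -0.41;0 0 0 0 0 0 -0.41")

```text
t: 8.12
ee_pos: [0.6238, -0.221, 0.0159]
ee_rot: [-3.139, 0.006, -0.156]
contact_force: [-0.1, 0.8, 0.3]
width: 0.0601
```

```bash
python3 -c "
from h import *
go(.625,-.221,.003)"
```

```text
t 8.12 turn [-0.0022  0.0061 -0.0001] shift [ 0.0012 -0.0001  0.0129] F [-0.0697  0.823   0.3345] w 0.06007320292579499 pos [ 0.6238 -0.221   0.0159]
```

Emit:
drive_tool(steps="-0.002 0.006 0 0.001 0 0.006 -0.41;0 0 0 0 0 0.006 -0.41;0 0 0 0 0 0.004 -0.41;0 0 0 0 0 0.004 -0.41;0 0 0 0 0 0 -0.41")

```text
t: 8.75
ee_pos: [0.6263, -0.2218, -0.0032]
ee_rot: [3.14, -0.004, -0.156]
contact_force: [0.5, -0.4, -0.2]
width: 0.0606
```

```bash
python3 -c "
from h import *
go(.625,-.221,-.018)"
```

```text
t 8.75 turn [ 0.0014 -0.0042  0.    ] shift [-0.0015 -0.0006  0.0148] F [ 0.4644 -0.4313 -0.1808] w 0.0605598769476007 pos [ 0.6263 -0.2218 -0.0032]
```

Emit:
drive_tool(steps="0 0 0 -0.001 0 0.004 -0.41;0 0 0 0 0 0.004 -0.41;0 0 0 0 0 0.004 -0.41;0 0 0 0 0 0.002 -0.41;0 0 0 0 0 0 -0.41;0 0 0 0 0 0 -0.41")

```text
t: 9.5
ee_pos: [0.6254, -0.2218, -0.0182]
ee_rot: [3.14, -0.004, -0.156]
contact_force: [-0.1, -0.2, -0.6]
width: 0.0604
```

```bash
python3 -c "
from h import *
go(.625,-.221,-.018)
s=manip.capture('side')
a=cv2.resize(s['img'][220:300,305:405],None,fx=8,fy=7.5,interpolation=cv2.INTER_CUBIC)
cv2.imwrite('pics/f.png',cv2.convertScaleAbs(a,alpha=1.5,beta=10))"
```

```text
t 9.5 turn [ 0.0014 -0.0043  0.    ] shift [-0.0005 -0.0007 -0.0002] F [-0.0897 -0.1624 -0.5565] w 0.060435148394539666 pos [ 0.6254 -0.2218 -0.0182]
```

View pics/f.png

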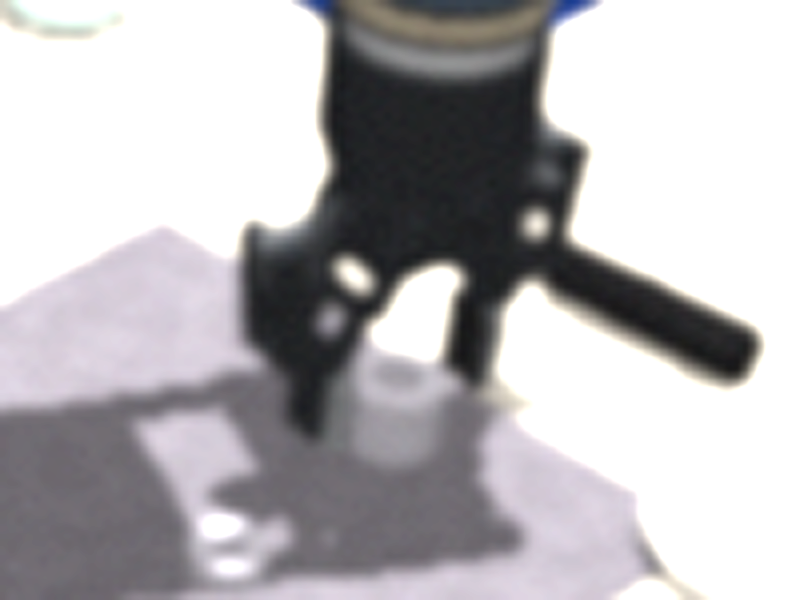

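The fingers straddle the sleeve: tips at (310,435) and (470,385), sleeve centre (398,410). I lower slightly more and grip.

Emit:
drive_tool(steps="0 -0.004 0 0 0 0.003 -0.41;0 0 0 0 0 0.003 -0.41;0 0 0 0 0 0 0.1;0 0 0 0 0 0 1;0 0 0 0 0 0 1;0 0 0 0 0 0 1;0 0 0 0 0 0 1")

```text
t: 10.42
ee_pos: [0.6259, -0.222, -0.024]
ee_rot: [3.14, -0.001, -0.156]
contact_force: [-0.2, -0.2, -0.0]
width: 0.034
```

```bash
python3 -c "
from h import *
go(.625,-.221,.12)"
```

```text
t 10.43 turn [ 0.0018 -0.0013 -0.    ] shift [-0.0009 -0.0006 -0.144 ] F [-0.1893 -0.1655 -0.0406] w 0.03396660480675268 pos [ 0.6259 -0.222  -0.024 ]
```

Emit:
drive_tool(steps="0 0 0 0 0 -0.015 1;0 0 0 0 0 -0.03 1;0 0 0 0 0 -0.04 1;0 0 0 0 0 -0.04 1;0 0 0 0 0 -0.025 1;0 0 0 -0.011 -0.035 0 1;0 0 0 -0.011 -0.035 0 1;0 0 0 -0.011 -0.035 0 1;0 0 0 -0.011 -0.035 0 1;0 0 0 -0.011 -0.035 0 1;0 0 0 -0.011 -0.035 0 1;0 0 0 -0.011 -0.035 0 1;0 0 0 0 0 0 1;0 0 0 0 0 0 1")

```text
t: 12.18
ee_pos: [0.5888, 0.038, 0.1432]
ee_rot: [3.137, -0.016, -0.158]
contact_force: [-0.1, -0.2, -1.3]
width: 0.0338
```

```bash
python3 -c "
from h import *
go(.58,.053,.11)"
```

```text
t 12.18 turn [ 0.0043 -0.0159 -0.0018] shift [-0.0116 -0.0136  0.033 ] F [-0.142  -0.2146 -1.2842] w 0.033803258093136286 pos [0.5888 0.038  0.1432]
```

Emit:
drive_tool(steps="0.004 -0.016 -0.002 -0.01 -0.013 0.01 1;0 0 0 0 0 0.01 1;0 0 0 0 0 0 1;0 0 0 0 0 0 1")

```text
t: 12.68
ee_pos: [0.5809, 0.0506, 0.1213]
ee_rot: [3.141, 0.002, -0.159]
contact_force: [-0.3, -0.4, 0.3]
width: 0.0336
```

```bash
python3 - <<'E'
from h import *
go(.58,.053,.11)
s=manip.capture('side');c=manip.capture('top')
a=cv2.resize(s['img'][170:245,240:310],(560,600),interpolation=cv2.INTER_CUBIC)
b=cv2.resize(c['img'][180:260,240:300],(240,320),interpolation=cv2.INTER_CUBIC)
o=np.zeros((600,800,3),np.uint8);o[:,:560]=a;o[:320,560:]=b
cv2.imwrite('pics/g.png',cv2.convertScaleAbs(o,alpha=1.3,beta=10))
p=manip.sense()["ee_pos"]
for z in (0,.024,.054): print("axis +z",z,(proj(s,p+[0,0,z])-[240,170]+.5)*8)
print("spindle top",(proj(s,[.58,.053,.098])-[240,170]+.5)*8)
E
```

```text
t 12.68 turn [ 0.0005  0.0018 -0.0032] shift [-0.0012 -0.0022  0.0113] F [-0.274  -0.4099  0.2621] w 0.03363046189833539 pos [0.5809 0.0506 0.1213]
axis +z 0 [301.5259 304.3221]
axis +z 0.024 [302.0138 248.542 ]
axis +z 0.054 [302.6366 177.3405]
spindle top [295.0893 356.3417]
```

View pics/g.png

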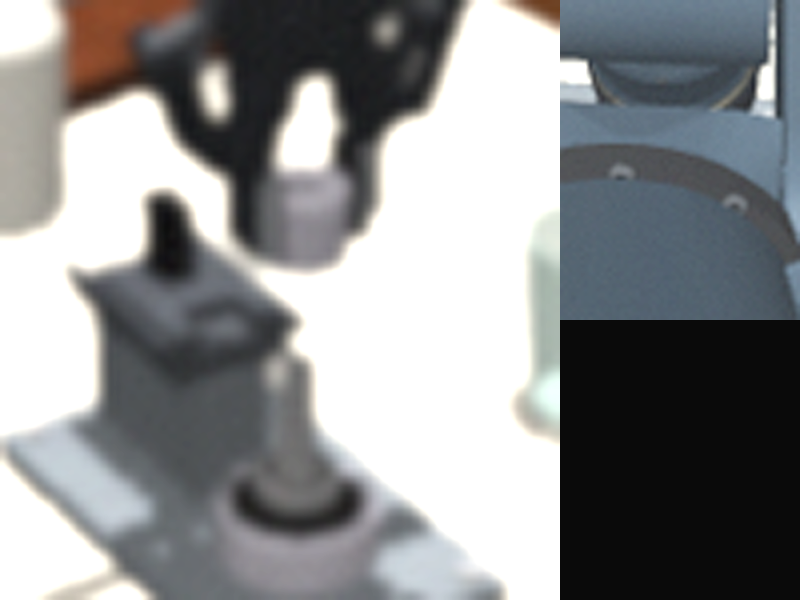

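Side view: the sleeve hangs level in the jaws (top (305,185), underside about (303,250)). That matches TCP + 24 mm within 1–2 mm. The spindle top is at about (290,360). I lower to just above it.

Emit:
drive_tool(steps="0.0005 0.002 -0.003 -0.001 -0.002 0.01 1;0 0 0 0 0 0.01 1;0 0 0 0 0 0.01 1;0 0 0 0 0 0.008 1;0 0 0 0 0 0 1;0 0 0 0 0 0 1")

```text
t: 13.52
ee_pos: [0.5802, 0.0528, 0.0804]
ee_rot: [-3.142, -0.0, -0.156]
contact_force: [-0.9, -0.4, -0.1]
width: 0.0336
```

```bash
python3 -c "
from h import *
go(.5805,.0525,.078)"
```

```text
t 13.53 turn [-0.     -0.     -0.0002] shift [0.0003 0.0002 0.0024] F [-0.8524 -0.4356 -0.122 ] w 0.03359092347487502 pos [0.5802 0.0528 0.0804]
```

Emit:
drive_tool(steps="0 0 0 0 0 0.002 1;0 0 0 0 0 0.0015 1;0 0 0 0 0 0.0015 1;0 0 0 0 0 0.001 1;0 0 0 0 0 0.001 1;0 0 0 0 0 0 1")

```text
t: 14.28
ee_pos: [0.581, 0.0527, 0.0739]
ee_rot: [-3.141, -0.002, -0.156]
contact_force: [-1.0, -0.8, -0.9]
width: 0.0337
```

```bash
python3 -c "
from h import *
go(.5805,.0525,.078);print(manip.sense()['ft_torque'])"
```

```text
t 14.28 turn [-0.0002 -0.0023 -0.0001] shift [-0.0005  0.0003 -0.0041] F [-1.0484 -0.7651 -0.877 ] w 0.03370735978371531 pos [0.581  0.0527 0.0739]
[ 0.0095 -0.0288 -0.0737]
```

Emit:
drive_tool(steps="0 -0.002 0 -0.0005 0 0.001 1;0 0 0 0 0 0.001 1;0 0 0 0 0 0.001 1;0 0 0 0 0 0.001 1;0 0 0 0 0 0 1")

```text
t: 14.9
ee_pos: [0.5812, 0.0527, 0.0698]
ee_rot: [-3.141, -0.002, -0.156]
contact_force: [0.8, -0.1, -0.2]
width: 0.0338
```

```bash
python3 -c "
from h import *
go(.5805,.0525,.078);print(manip.sense()['ft_torque'])"
```

```text
t 14.9 turn [-0.0002 -0.0017 -0.0002] shift [-0.0007  0.0003 -0.0082] F [ 0.7755 -0.0909 -0.2328] w 0.033785337980221375 pos [0.5812 0.0527 0.0698]
[-0.0019 -0.0316 -0.0123]
```

Emit:
drive_tool(steps="0 0 0 -0.0005 0 0.0015 1;0 0 0 0 0 0.0015 1;0 0 0 0 0 0.0015 1;0 0 0 0 0 0.0015 1;0 0 0 0 0 0.0015 1;0 0 0 0 0 0 1")

```text
t: 15.65
ee_pos: [0.5813, 0.0527, 0.0619]
ee_rot: [-3.141, -0.003, -0.156]
contact_force: [0.7, 0.2, -0.7]
width: 0.0337
```

```bash
python3 -c "
from h import *
go(.5805,.0525,.026);print(manip.sense()['ft_torque'])"
```

```text
t 15.65 turn [-0.0003 -0.0028 -0.0002] shift [-0.0009  0.0003  0.0359] F [ 0.7208  0.2352 -0.6706] w 0.033746165242605104 pos [0.5813 0.0527 0.0619]
[ 0.0287 -0.0615  0.0188]
```

The sleeve is 12 mm over the spindle with no resistance. I continue down.

Emit:
drive_tool(steps="0 -0.0028 0 -0.0004 0 0.003 1;0 0 0 0 0 0.003 1;0 0 0 0 0 0.003 1;0 0 0 0 0 0.003 1;0 0 0 0 0 0.003 1;0 0 0 0 0 0.003 1;0 0 0 0 0 0 1")

```text
t: 16.52
ee_pos: [0.5812, 0.0527, 0.0425]
ee_rot: [-3.141, -0.0, -0.156]
contact_force: [0.7, -0.5, -0.6]
width: 0.0333
```

```bash
python3 -c "
from h import *
go(.5805,.0525,.026);print(manip.sense()['ft_torque'])"
```

```text
t 16.52 turn [-0.0003 -0.0004 -0.0003] shift [-0.0007  0.0003  0.0165] F [ 0.7379 -0.5368 -0.6455] w 0.0332707920685806 pos [0.5812 0.0527 0.0425]
[-0.0608 -0.1344 -0.0224]
```

Emit:
drive_tool(steps="0 0 0 0 0 0.003 1;0 0 0 0 0 0.003 1;0 0 0 0 0 0.003 1;0 0 0 0 0 0.002 1;0 0 0 0 0 0.002 1;0 0 0 0 0 0.001 1;0 0 0 0 0 0.001 1")

```text
t: 17.4
ee_pos: [0.5813, 0.0527, 0.0266]
ee_rot: [-3.141, -0.0, -0.156]
contact_force: [0.5, 0.1, -1.2]
width: 0.0335
```

```bash
python3 -c "
from h import *
go(.5805,.0525,.026);print(manip.sense()['ft_torque'])"
```

```text
t 17.4 turn [-0.0003 -0.0004 -0.0003] shift [-0.0007  0.0003  0.0006] F [ 0.4996  0.1172 -1.1852] w 0.033481265655701524 pos [0.5813 0.0527 0.0266]
[ 0.0094 -0.1499  0.0315]
```

Emit:
drive_tool(steps="0 0 0 0 0 0.0007 1;0 0 0 0 0 0.0007 1;0 0 0 0 0 0.0005 1")

```text
t: 17.77
ee_pos: [0.5813, 0.0527, 0.0255]
ee_rot: [-3.141, -0.001, -0.156]
contact_force: [-0.8, 0.5, 4.5]
width: 0.0335
```

```bash
python3 -c "
from h import *
go(.5805,.0525,.026);print(manip.sense()['ft_torque'])"
```

```text
t 17.77 turn [-0.0002 -0.0007 -0.0002] shift [-0.0007  0.0003 -0.0005] F [-0.756   0.4915  4.4898] w 0.033473834227733416 pos [0.5813 0.0527 0.0255]
[-0.0336  0.0416 -0.0052]
```

The sleeve touched the bearing at 4.5 N, at the expected height. I release, lift, and go to the washer.

Emit:
drive_tool(steps="0 0 0 0 0 0 0;0 0 0 0 0 0 -0.25;0 0 0 0 0 0 -0.25;0 0 0 0 0 -0.01 -0.25;0 0 0 0 0 -0.03 -0.25;0 0 0 0 0 -0.04 -0.25;0 0 0 0 0 -0.025 -0.25;0 0 0 -0.01 0.03 0 -0.25;0 0 0 -0.014 0.038 0 -0.25;0 0 0 -0.014 0.038 0 -0.25;0 0 0 -0.014 0.038 0 -0.25;0 0 0 -0.014 0.038 0 -0.25;0 0 0 -0.014 0.038 0 -0.25;0 0 0 -0.014 0.038 0 -0.25;0 0 0 0 0 0 -0.25;0 0 0 0 0 0 -0.25")

```text
t: 19.77
ee_pos: [0.4474, -0.195, 0.1411]
ee_rot: [3.139, -0.011, -0.154]
contact_force: [-0.4, -0.9, -0.0]
width: 0.0537
```

```bash
python3 - <<'E'
from h import *
go(.4255,-.2255,.02)
c=manip.capture('top');s=manip.capture('side')
a=cv2.resize(s['img'][195:250,245:305],(432,396),interpolation=cv2.INTER_CUBIC)
b=cv2.resize(c['img'][200:255,250:305],(360,360),interpolation=cv2.INTER_CUBIC)
o=np.zeros((400,800,3),np.uint8);o[:396,:432]=a;o[:360,440:]=b
cv2.imwrite('pics/h.png',o)
E
```

```text
t 19.77 turn [ 0.0027 -0.0112  0.0019] shift [-0.0183  0.0332  0.121 ] F [-0.3989 -0.9017 -0.0003] w 0.05369807259009394 pos [ 0.4474 -0.195   0.1411]
```

View pics/h.png

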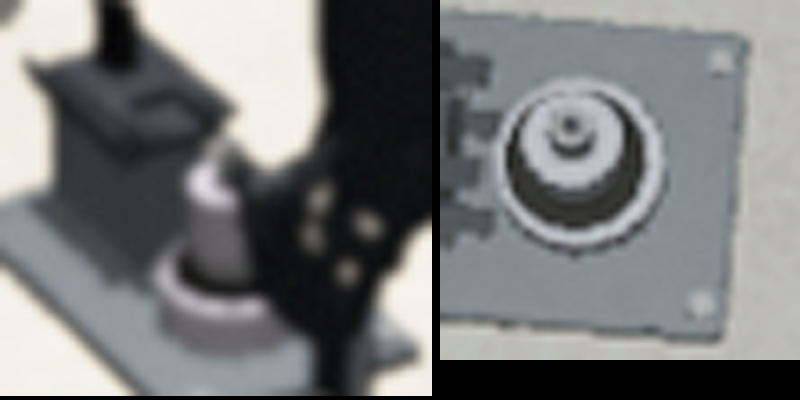

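The sleeve is seated squarely round the spindle: top view (572,140), side view upright. On to the washer.

Emit:
drive_tool(steps="0.0027 -0.011 0.002 -0.01 0.018 0 -0.25;0 0 0 -0.008 0.014 0.02 -0.25;0 0 0 0 0 0.03 -0.25;0 0 0 0 0 0.03 -0.25;0 0 0 0 0 0.02 -0.25;0 0 0 0 0 0.01 -0.25;0 0 0 0 0 0 -0.25;0 0 0 0 0 0 -0.25")

```text
t: 20.88
ee_pos: [0.4309, -0.2188, 0.0297]
ee_rot: [3.139, -0.005, -0.14]
contact_force: [0.3, -0.2, -0.1]
width: 0.0531
```

```bash
python3 -c "
from h import *
go(.4255,-.2255,-.018)"
```

```text
t 20.88 turn [ 0.0024 -0.0053  0.0159] shift [-0.0047  0.0073  0.0477] F [ 0.2567 -0.2239 -0.1244] w 0.053076680700470336 pos [ 0.4309 -0.2188  0.0297]
```

Emit:
drive_tool(steps="0.0024 -0.005 0.016 -0.0045 0.007 0 -0.25;0 0 0 0 0 0 -0.25;0 0 0 0 0 0.01 -0.25;0 0 0 0 0 0.01 -0.25;0 0 0 0 0 0.01 -0.25;0 0 0 0 0 0.008 -0.25;0 0 0 0 0 0 -0.25")

```text
t: 21.75
ee_pos: [0.4258, -0.2264, -0.0099]
ee_rot: [3.14, -0.002, -0.158]
contact_force: [0.3, -0.4, 0.9]
width: 0.053
```

```bash
python3 -c "
from h import *
go(.4255,-.2255,-.018)"
```

```text
t 21.75 turn [ 0.0012 -0.0021 -0.0016] shift [-0.0005 -0.0008  0.0081] F [ 0.2672 -0.4054  0.8552] w 0.052962833955841684 pos [ 0.4258 -0.2264 -0.0099]
```

Emit:
drive_tool(steps="0.001 -0.002 -0.0015 -0.0005 -0.0008 0.003 -0.25;0 0 0 0 0 0.003 -0.25;0 0 0 0 0 0.003 -0.25;0 0 0 0 0 0.003 -0.25;0 0 0 0 0 0.0015 -0.25;0 0 0 0 0 0.0015 -0.25")

```text
t: 22.5
ee_pos: [0.4259, -0.2257, -0.0254]
ee_rot: [3.141, -0.001, -0.156]
contact_force: [0.5, 0.5, 0.3]
width: 0.0533
```

```bash
python3 -c "
from h import *
go(.4255,-.2255,-.018)"
```

```text
t 22.5 turn [ 0.0009 -0.0011  0.0003] shift [-0.0005 -0.0001 -0.0074] F [0.5058 0.5209 0.3009] w 0.05334890748657414 pos [ 0.4259 -0.2257 -0.0254]
```

Emit:
drive_tool(steps="0 0 0 0 0 0.0015 -0.25;0 0 0 0 0 0.001 -0.25;0 0 0 0 0 0.001 -0.25")

```text
t: 22.88
ee_pos: [0.426, -0.2258, -0.0291]
ee_rot: [3.141, -0.001, -0.156]
contact_force: [-0.1, -0.2, -0.2]
width: 0.0536
```

```bash
python3 -c "
from h import *
go(.4255,-.2255,-.018)
s=manip.capture('side'); u,v=proj(s,[.4249,-.2255,.006]);u=int(u);v=int(v);print(u,v)
a=cv2.resize(s['img'][v-25:v+15,u-25:u+25],None,fx=14,fy=14,interpolation=cv2.INTER_CUBIC)
cv2.imwrite('pics/i.png',cv2.convertScaleAbs(a,alpha=1.5,beta=10))"
```

```text
t 22.88 turn [ 0.001  -0.0013  0.0002] shift [-0.0005 -0.0002 -0.0111] F [-0.1264 -0.1655 -0.2497] w 0.053569272903702045 pos [ 0.426  -0.2258 -0.0291]
302 309
```

View pics/i.png

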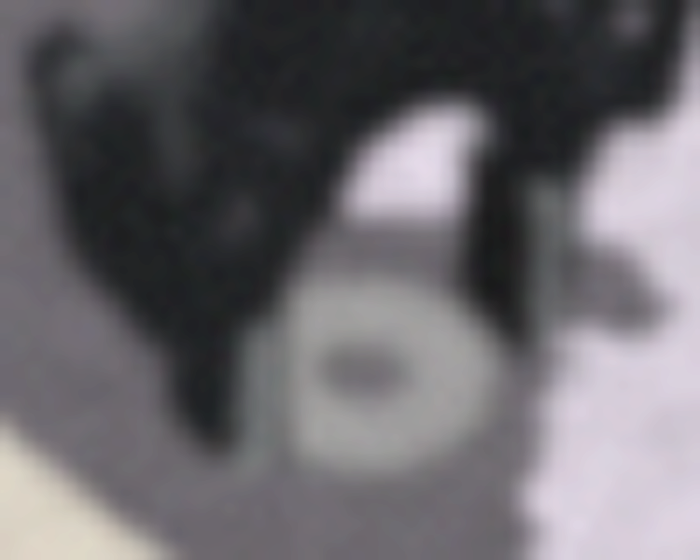

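The washer (370,370) lies between the fingers, near tip (245,460) and far tip (535,345), with the tips close to the bench. I feel for the bench.

Emit:
drive_tool(steps="0 0 0 0 0 0.001 -0.25;0 0 0 0 0 0.001 -0.25;0 0 0 0 0 0 -0.25")

```text
t: 23.3
ee_pos: [0.426, -0.2258, -0.0313]
ee_rot: [3.141, -0.001, -0.156]
contact_force: [0.4, 0.1, -0.9]
width: 0.0532
```

Emit:
drive_tool(steps="0 0 0 0 0 0.001 -0.25;0 0 0 0 0 0.001 -0.25;0 0 0 0 0 0 -0.25")

```text
t: 23.68
ee_pos: [0.4262, -0.2259, -0.0314]
ee_rot: [3.14, -0.002, -0.156]
contact_force: [-0.5, -0.8, 0.2]
width: 0.0534
```

Emit:
drive_tool(steps="0 0 0 0 0 0.001 -0.25;0 0 0 0 0 0.0015 -0.25")

```text
t: 23.92
ee_pos: [0.4263, -0.226, -0.0318]
ee_rot: [3.139, -0.003, -0.155]
contact_force: [-2.2, 0.8, 24.8]
width: 0.0534
```

Bench contact is at about -0.0315. I rise 2 mm and grip.

Emit:
drive_tool(steps="0 0 0 0 0 -0.0022 -0.25;0 -0.002 0 0 0 0 -0.25;0 0 0 0 0 0 0;0 0 0 0 0 0 1;0 0 0 0 0 0 1;0 0 0 0 0 0 1")

```text
t: 24.68
ee_pos: [0.4264, -0.2262, -0.0284]
ee_rot: [3.139, -0.001, -0.156]
contact_force: [-0.4, 0.1, 4.6]
width: 0.0441
```

```bash
python3 -c "
from h import *
go(.426,-.2258,-.03)"
```

```text
t 24.68 turn [ 0.0027 -0.0013  0.0003] shift [-0.0005 -0.0003  0.0016] F [-0.4038  0.0678  4.6248] w 0.04410111543733548 pos [ 0.4264 -0.2262 -0.0284]
```

Emit:
drive_tool(steps="0 0 0 0 0 -0.005 1;0 0 0 0 0 -0.02 1;0 0 0 0 0 -0.035 1;0 0 0 0 0 -0.04 1;0 0 0 0 0 -0.04 1;0 0 0 0 0 -0.02 1;0 0 0 0.01 -0.028 0 1;0 0 0 0.013 -0.036 0 1;0 0 0 0.013 -0.036 0 1;0 0 0 0.013 -0.036 0 1;0 0 0 0.013 -0.036 0 1;0 0 0 0.013 -0.036 0 1;0 0 0 0.013 -0.036 0 1;0 0 0 0.01 -0.028 0 1;0 0 0 0 0 0 1;0 0 0 0 0 0 1")

```text
t: 26.68
ee_pos: [0.5655, 0.036, 0.1318]
ee_rot: [3.141, 0.01, -0.157]
contact_force: [-0.3, 0.1, -1.4]
width: 0.0438
```

```bash
python3 -c "
from h import *
go(.5813,.0525,.08)"
```

```text
t 26.68 turn [ 0.0007  0.0095 -0.0008] shift [ 0.0135 -0.0188  0.0517] F [-0.257   0.1355 -1.421 ] w 0.04384316236623784 pos [0.5655 0.036  0.1318]
```

Emit:
drive_tool(steps="0 0.009 -0.001 0.008 -0.01 0 1;0 0 0 0.005 -0.008 0.01 1;0 0 0 0 0 0.015 1;0 0 0 0 0 0.015 1;0 0 0 0 0 0 1;0 0 0 0 0 0 1")

```text
t: 27.42
ee_pos: [0.5801, 0.0501, 0.0874]
ee_rot: [3.14, 0.004, -0.16]
contact_force: [-0.8, -0.1, -1.2]
width: 0.0437
```

```bash
python3 -c "
from h import *
go(.5813,.0525,.075)"
```

```text
t 27.43 turn [ 0.0013  0.0041 -0.0037] shift [ 0.0009 -0.0026  0.0124] F [-0.7724 -0.0553 -1.1659] w 0.04373942771377511 pos [0.5801 0.0501 0.0874]
```

Emit:
drive_tool(steps="0.001 0.004 -0.004 0.001 -0.0026 0.005 1;0 0 0 0 0 0.004 1;0 0 0 0 0 0 1;0 0 0 0 0 0 1")

```text
t: 27.92
ee_pos: [0.5822, 0.0525, 0.0788]
ee_rot: [3.141, -0.002, -0.155]
contact_force: [0.5, -0.9, -1.2]
width: 0.044
```

```bash
python3 -c "
from h import *
go(.5813,.0525,.075)"
```

```text
t 27.93 turn [ 0.0002 -0.0022  0.0006] shift [-0.0009  0.0002  0.0038] F [ 0.481  -0.8809 -1.2225] w 0.04404970031337772 pos [0.5822 0.0525 0.0788]
```

Emit:
drive_tool(steps="0 -0.002 0 -0.0009 0 0.002 1;0 0 0 0 0 0.0015 1;0 0 0 0 0 0.0015 1;0 0 0 0 0 0.001 1;0 0 0 0 0 0.001 1;0 0 0 0 0 0.001 1")

```text
t: 28.68
ee_pos: [0.5815, 0.0526, 0.0706]
ee_rot: [3.141, -0.001, -0.155]
contact_force: [-0.1, -0.4, -0.9]
width: 0.0442
```

```bash
python3 -c "
from h import *
go(.5813,.0525,.0516)"
```

```text
t 28.68 turn [ 0.0001 -0.0008  0.0005] shift [-0.0002  0.0001  0.019 ] F [-0.1043 -0.3838 -0.8617] w 0.04417886208336198 pos [0.5815 0.0526 0.0706]
```

Emit:
drive_tool(steps="0 0 0 0 0 0.001 1;0 0 0 0 0 0.001 1;0 0 0 0 0 0.001 1;0 0 0 0 0 0.001 1")

```text
t: 29.18
ee_pos: [0.5816, 0.0526, 0.0663]
ee_rot: [3.141, -0.001, -0.155]
contact_force: [-0.3, 0.2, -0.1]
width: 0.0437
```

```bash
python3 -c "
from h import *
go(.5813,.0525,.0516);print(manip.sense()['ft_torque'])"
```

```text
t 29.18 turn [ 0.0001 -0.0009  0.0006] shift [-0.0003  0.0002  0.0147] F [-0.2662  0.2441 -0.1027] w 0.04372411516082273 pos [0.5816 0.0526 0.0663]
[-0.0065 -0.0021  0.0029]
```

Emit:
drive_tool(steps="0 0 0 0 0 0.0015 1;0 0 0 0 0 0.0015 1;0 0 0 0 0 0.0015 1;0 0 0 0 0 0.0015 1;0 0 0 0 0 0.0015 1")

```text
t: 29.8
ee_pos: [0.5816, 0.0526, 0.0583]
ee_rot: [3.141, -0.001, -0.155]
contact_force: [-0.3, 0.3, 0.3]
width: 0.044
```

```bash
python3 -c "
from h import *
go(.5813,.0525,.0516);print(manip.sense()['ft_torque'])"
```

```text
t 29.8 turn [ 0.0001 -0.0009  0.0006] shift [-0.0003  0.0002  0.0067] F [-0.2556  0.2959  0.3309] w 0.04396851860538438 pos [0.5816 0.0526 0.0583]
[ 0.0245  0.0001 -0.0201]
```

Emit:
drive_tool(steps="0 0 0 0 0 0.0015 1;0 0 0 0 0 0.0015 1;0 0 0 0 0 0.001 1;0 0 0 0 0 0.001 1")

```text
t: 30.3
ee_pos: [0.5816, 0.0526, 0.0529]
ee_rot: [3.141, -0.001, -0.155]
contact_force: [-0.1, 0.6, -0.9]
width: 0.0439
```

```bash
python3 -c "
from h import *
go(.5813,.0525,.0516);print(manip.sense()['ft_torque'])"
```

```text
t 30.3 turn [ 0.0002 -0.0008  0.0006] shift [-0.0003  0.0001  0.0013] F [-0.1459  0.6211 -0.9005] w 0.04385206361110409 pos [0.5816 0.0526 0.0529]
[ 0.0125  0.0049 -0.0264]
```

Emit:
drive_tool(steps="0 0 0 0 0 0.0007 1;0 0 0 0 0 0.0007 1;0 0 0 0 0 0.0006 1")

```text
t: 30.68
ee_pos: [0.5817, 0.0526, 0.0513]
ee_rot: [3.141, -0.001, -0.155]
contact_force: [0.2, -0.2, 2.9]
width: 0.0438
```

Washer touches down at 2.9 N. I release, lift, and shut the fingers.

Emit:
drive_tool(steps="0 0 0 0 0 0 0;0 0 0 0 0 0 -0.4;0 0 0 0 0 0 -0.4;0 0 0 0 0 -0.008 -0.4;0 0 0 0 0 -0.025 -0.4;0 0 0 0 0 -0.035 -0.4;0 0 0 0 0 -0.02 -0.4;0 0 0 0 0 0 1;0 0 0 0 -0.015 0 1;0 0 0 0 -0.03 0 1;0 0 0 0 -0.035 0 1;0 0 0 0 -0.03 0 1;0 0 0 0 -0.015 0 1;0 0 0 0 0 0 1;0 0 0 0 0 0 1")

```text
t: 32.55
ee_pos: [0.5979, 0.1824, 0.136]
ee_rot: [3.139, 0.009, -0.156]
contact_force: [-0.5, -0.7, 0.3]
width: 0.0003
```

```bash
python3 - <<'E'
from h import *
a=np.array([.5815,.0526])+.133*np.array([.155,.988])+.0008*np.array([.988,-.155]); print(a); go(*a,.095)
c=manip.capture('top');s=manip.capture('side')
a=cv2.resize(s['img'][170:245,235:305],(560,600),interpolation=cv2.INTER_CUBIC)
b=cv2.resize(c['img'][195:255,205:265+0],(240,240),interpolation=cv2.INTER_CUBIC)
d=cv2.resize(c['img'][195:255,245:305],(240,240),interpolation=cv2.INTER_CUBIC)
o=np.zeros((600,800,3),np.uint8);o[:,:560]=a;o[:240,560:]=b;o[250:490,560:]=d
cv2.imwrite('pics/j.png',o)
E
```

```text
[0.6029054 0.18388  ]
t 32.55 turn [0.0022 0.0094 0.0001] shift [ 0.0051 -0.0024  0.041 ] F [-0.5018 -0.6745  0.3095] w 0.0003276929072639833 pos [0.5979 0.1824 0.136 ]
```

View pics/j.png

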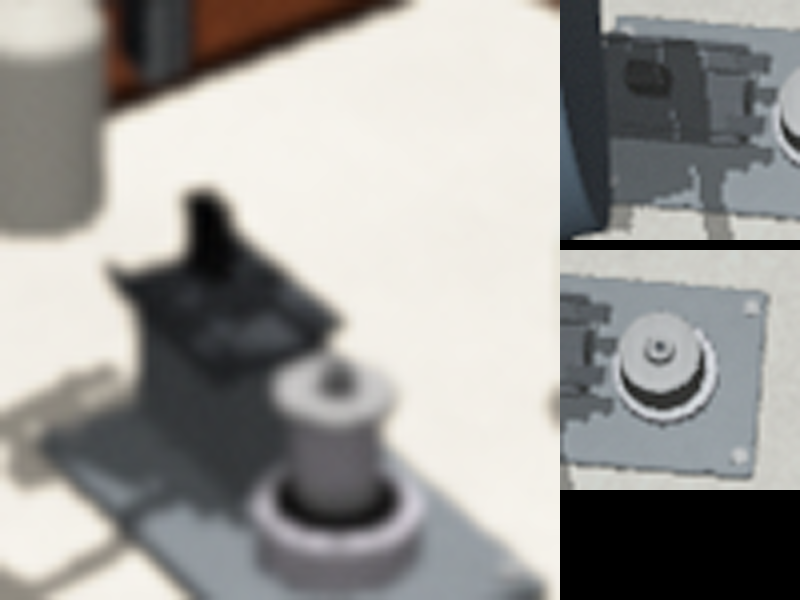

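The washer lies flat on the sleeve, in both the side view (335,390) and the top view. That was picture 12, so the rest goes by feel and numbers. I descend behind the grip block.

Emit:
drive_tool(steps="0.002 0.009 0 0.005 -0.0025 0 1;0 0 0 0 0 0 1;0 0 0 0 0 0.01 1;0 0 0 0 0 0.01 1;0 0 0 0 0 0.01 1;0 0 0 0 0 0 1;0 0 0 0 0 0 1")

```text
t: 33.52
ee_pos: [0.6036, 0.1815, 0.1036]
ee_rot: [3.141, 0.001, -0.16]
contact_force: [0.0, -0.1, 0.7]
width: -0.0003
```

```bash
python3 - <<'E'
from h import *
go(.6029,.1839,.077)
E
```

```text
t 33.52 turn [ 0.0004  0.0007 -0.0039] shift [-0.0011 -0.0022  0.0266] F [ 0.0153 -0.0788  0.7249] w -0.0003101897915489806 pos [0.6036 0.1815 0.1036]
```

Emit:
drive_tool(steps="0 0 -0.004 -0.001 -0.004 0 1;0 0 0 0 0 0.007 1;0 0 0 0 0 0.007 1;0 0 0 0 0 0.005 1;0 0 0 0 0 0.004 1;0 0 0 0 0 0.002 1;0 0 0 0 0 0 1")

```text
t: 34.4
ee_pos: [0.6035, 0.1862, 0.0772]
ee_rot: [3.141, -0.0, -0.155]
contact_force: [-0.4, 0.3, -0.6]
width: -0.0001
```

```bash
python3 - <<'E'
from h import *
go(.5978,.1511,.077)
E
```

```text
t 34.4 turn [ 0.0002 -0.0001  0.0007] shift [-0.0002  0.0355  0.0002] F [-0.4205  0.2573 -0.5714] w -0.00010974656510005361 pos [0.6035 0.1862 0.0772]
```

Emit:
drive_tool(steps="0 0 0 0 0.004 0 1;0 0 0 0 0.004 0 1;0 0 0 0 0.003 0 1;0 0 0 0 0.003 0 1;0 0 0 0 0.003 0 1;0 0 0 0 0.003 0 1")

```text
t: 35.15
ee_pos: [0.6008, 0.1657, 0.0779]
ee_rot: [-3.14, -0.002, -0.156]
contact_force: [0.2, 0.9, -0.9]
width: -0.0002
```

```bash
python3 - <<'E'
from h import *
go(.5978,.1511,.077)
E
```

```text
t 35.15 turn [-0.0016 -0.0016  0.    ] shift [-0.0007  0.0149  0.0009] F [ 0.2124  0.8652 -0.8836] w -0.0001738723853156246 pos [0.6008 0.1657 0.0779]
```

Emit:
drive_tool(steps="0 0 0 -0.0006 0.003 0.0008 1;0 0 0 0 0.003 0 1;0 0 0 0 0.003 0 1;0 0 0 0 0.003 0 1;0 0 0 0 0.003 0 1")

```text
t: 35.78
ee_pos: [0.5982, 0.1505, 0.0773]
ee_rot: [-3.139, -0.003, -0.156]
contact_force: [-0.1, 0.9, 0.8]
width: 0.0001
```

```bash
cat >> h.py <<'E'
def k():
    e=manip.sense();p=e["ee_pos"];d=p[:2]-[.5815,.0526];sx=np.array([.155,.988])
    go(*(np.array([.5815,.0526])+.0008*np.array([.988,-.155])+.07*sx),.077); print("stand x",d@sx,"F along",e["contact_force"][:2]@sx)
E
python3 -c "
from h import *
k()"
```

```text
t 35.77 turn [-0.0024 -0.0029  0.0002] shift [-0.0006  0.0293  0.0003] F [-0.1293  0.8601  0.8488] w 0.00011006754668175235 pos [0.5982 0.1505 0.0773]
stand x 0.09932423745123876 F along 0.8297878721780657
```

Emit:
drive_tool(steps="-0.002 -0.003 0 -0.0005 0.003 0 1;0 0 0 0 0.003 0 1;0 0 0 0 0.003 0 1;0 0 0 0 0.003 0 1")

```text
t: 36.28
ee_pos: [0.5964, 0.1395, 0.0774]
ee_rot: [-3.138, -0.001, -0.157]
contact_force: [0.6, 3.4, -0.2]
width: -0.0001
```

```bash
python3 -c "
from h import *
k()
s=manip.capture('side');b=cv2.resize(cv2.imread('pics/j.png')[:,:560],(70,75),interpolation=cv2.INTER_AREA);n=s['img'][170:245,235:305]
d=cv2.absdiff(b,n).max(2)
for r in range(18,56,2): print(r+170,''.join('#' if v>60 else '+' if v>25 else '.' for v in d[r]))"
```

```text
t 36.27 turn [-0.0032 -0.001  -0.0007] shift [-0.0005  0.0182  0.0003] F [ 0.5803  3.3888 -0.1677] w -7.356306731321174e-05 pos [0.5964 0.1395 0.0774]
stand x 0.08816633756938644 F along 3.4380427664268596
188 ................+#################++..................................
190 ...................+#############.....................................
192 ......................###########.....................................
194 ........................+########.....................................
196 .......................+....+####.....................................
198 .......................+++..+####+....................................
200 ......................+###++.+####+...................................
202 .......................+#+++..++##+...................................
204 .............................+++++....................................
206 .............................++++++++.................................
208 ...............................+++....................................
210 ...............................++++...................................
212 ..............................+++++++...+####+........................
214 .....................................++..+######+.....................
216 ........+++###++..................+##++.....####......................
218 .....+###########+...............+####++..............................
220 .+###############+................+##++.+++...........................
222 ###########++........................+++....+++.......................
224 #####+++..............................................................
```

The keeper is moving: the nose region changed in the side view and the force is rising. I keep pushing.

Emit:
drive_tool(steps="-0.003 -0.001 0 -0.0005 0.003 0 1;0 0 0 0 0.003 0 1;0 0 0 0 0.003 0 1;0 0 0 0 0.003 0 1")

```text
t: 36.83
ee_pos: [0.5942, 0.1258, 0.0774]
ee_rot: [3.14, -0.001, -0.156]
contact_force: [1.4, 3.0, -0.5]
width: 0.0003
```

```bash
python3 -c "
from h import *
k()"
```

```text
t 36.83 turn [ 0.0016 -0.0006 -0.0001] shift [-0.0004  0.0042  0.0004] F [ 1.4047  2.9964 -0.5218] w 0.0003182956937802008 pos [0.5942 0.1258 0.0774]
stand x 0.07425137889812156 F along 3.1781898567243987
```

Emit:
drive_tool(steps="0 0 0 -0.0004 0.003 0 1;0 0 0 0 0.002 0 1;0 0 0 0 0.002 0 1;0 0 0 0 0.002 0 1")

```text
t: 37.33
ee_pos: [0.593, 0.1179, 0.0775]
ee_rot: [-3.139, -0.002, -0.158]
contact_force: [1.5, 11.2, -1.1]
width: 0.0003
```

```bash
python3 -c "
from h import *
k()"
```

```text
t 37.33 turn [-0.0022 -0.0018 -0.0022] shift [-0.0004 -0.0037  0.0005] F [ 1.5497 11.1599 -1.0822] w 0.00031756598721169164 pos [0.593  0.1179 0.0775]
stand x 0.06633489649663418 F along 11.266170001073073
```

Emit:
drive_tool(steps="0 0 0 0 0.002 0 1;0 0 0 0 0.002 0 1;0 0 0 0 0.002 0 1")

```text
t: 37.7
ee_pos: [0.5931, 0.1184, 0.0776]
ee_rot: [-3.128, -0.004, -0.161]
contact_force: [2.0, 8.4, -1.9]
width: 0.0
```

```bash
python3 -c "
from h import *
k()"
```

```text
t 37.7 turn [-0.0134 -0.0036 -0.0054] shift [-0.0005 -0.0032  0.0006] F [ 1.9548  8.3694 -1.8559] w 4.725500279275072e-05 pos [0.5931 0.1184 0.0776]
stand x 0.06679137575338127 F along 8.571952250120676
```

It stopped at stand x ≈ 0.0665, which matches the expected home position (about 0.066). One firmer push to confirm the stop.

Emit:
drive_tool(steps="-0.013 -0.003 -0.005 0 0.003 0 1;0 0 0 0 0.004 0 1;0 0 0 0 0.004 0 1")

```text
t: 38.08
ee_pos: [0.5932, 0.1185, 0.0777]
ee_rot: [-3.122, -0.003, -0.162]
contact_force: [3.8, 15.0, -2.8]
width: -0.0001
```

```bash
python3 -c "
from h import *
k()"
```

```text
t 38.08 turn [-0.0193 -0.0035 -0.0062] shift [-0.0005 -0.0031  0.0007] F [ 3.7608 14.976  -2.7539] w -5.7569546362004735e-05 pos [0.5932 0.1185 0.0777]
stand x 0.06689627823006876 F along 15.379170373270718
```

The keeper is hard against its stop (15 N, no movement). I back off, lift and move away.

Emit:
drive_tool(steps="0 0 0 0 -0.003 0 1;0 0 0 0 -0.008 0 1;0 0 0 0 -0.012 0 1;0 0 0 0 0 -0.01 1;0 0 0 0 0 -0.03 1;0 0 0 0 0 -0.04 1;0 0 0 0 0 -0.04 1;0 0 0 0 -0.03 0 1;0 0 0 0 -0.04 0 1;0 0 0 0 -0.04 0 1;0 0 0 0 -0.04 0 1;0 0 0 0 -0.04 0 1;0 0 0 0 0 0 1;0 0 0 0 0 0 1")

```text
t: 39.83
ee_pos: [0.627, 0.3276, 0.2121]
ee_rot: [-3.131, -0.006, -0.163]
contact_force: [0.2, -0.5, 0.6]
width: 0.0001
```

```bash
python3 - <<'E'
from h import *
k()
c=manip.capture('top');s=manip.capture('side');cv2.imwrite('pics/k.png',s['img']);cv2.imwrite('pics/kt.png',c['img'])
o=np.array([.5792,.0516]);sx=np.array([.155,.988])
for n,im in(('top',c),('side',s)):
    g=cv2.cvtColor(im['img'],cv2.COLOR_BGR2GRAY)
    for z in(.123,.115):print(n,z,[int(g[tuple(np.round(proj(im,[*(o+x*sx),z])[::-1]).astype(int))]) for x in np.arange(.02,.125,.006)])
# dark grip block centroid, top view, near predicted home (block centre 0.0465 + from spindle)
g=cv2.cvtColor(c['img'],cv2.COLOR_BGR2GRAY)[195:255,205:305]
for r in range(6,44,2): print(r+195,''.join('#' if v<45 else '+' if v<75 else '-' if v<120 else '.' if v<170 else ' ' for v in g[r]))
E
```

```text
t 39.83 turn [-0.0109 -0.0056 -0.0071] shift [-0.0008  0.2102  0.1328] F [ 0.2225 -0.4998  0.5814] w 6.925612725284779e-05 pos [0.627  0.3276 0.2121]
stand x 0.2787720773450343 F along -0.459303094366265
top 0.123 [81, 80, 59, 60, 57, 58, 68, 81, 83, 81, 82, 82, 81, 80, 81, 81, 81, 132]
top 0.115 [82, 81, 60, 60, 59, 62, 57, 81, 82, 81, 83, 81, 81, 81, 82, 83, 81, 77]
side 0.123 [179, 114, 52, 56, 95, 181, 232, 237, 218, 231, 240, 242, 242, 242, 242, 243, 243, 243]
side 0.115 [79, 55, 23, 13, 16, 34, 37, 73, 102, 123, 190, 235, 239, 241, 241, 242, 241, 242]
201              .-...................----.---............... ..                                        
203           .------..------------...........................--.....-..............  .                 
205           .-+++++++++++++++++++++--------------....................................--...--...       
207           .------------------+++++++++++-++++++-...........................................-. ..    
209      .    .----------------------------------------------------------.-...................-..       
211        
[... 748 characters left out ...]
------------------------------------------............-#-  ............         
227   ..   .-+++---------------------------+---------------------------++-+++++-. .-.........-.         
229          .-----++++++++++-++-+++-----------++++++++++++----++-----+------++.  .-.........-.         
231          ....-+------------------+++++++++++++++----------+####+#+#######+. .--..........-.  .      
233          .-..-++--------------------------------------------+########++--...--.............       ..
235         .......------------------------------------------+-............------..............    .    
237     .   .-...-.....................----...------...........------.----------..............
```

```bash
python3 -c "
from h import *
manip.hand_in(); print(manip.sense()['t'])"
```

```text
the job is handed in; nothing more can be done
the job is handed in; nothing more can be done
```

The stirrer drive is back together and handed in at about 40 s of the 72 s limit. I put on the sleeve, then the washer, and pushed the keeper in last.

- **Sleeve:** it went on without resistance and was let go on the bearing at 4.5 N, at the expected height. A picture afterwards showed it upright on the spindle.
- **Washer:** it went on without resistance and was let go on the sleeve at 2.9 N. A picture afterwards showed it lying flat.
- **Keeper:** I pushed it with the shut fingers until it stopped moving. A further push of 15 N did not move it. The final top image, read by code because my 12 views were used up, shows the prongs past the spindle. The grip block has moved about 53 mm, which fits home.

**What disagreed:**
- **First grasp:** it closed above the sleeve without touching it, because the fingertips were about 25 mm higher than the reported TCP. I worked from heights found by feel after that.
- **Finger opening:** it read 34 mm on the 36 mm sleeve and 44 mm on the 48 mm washer, but both held firmly.
- **Bench contact:** feeling for the bench before gripping the washer, the fingertips briefly pressed it with 25 N.

The other things on the bench were not in the arm's path and I felt no contact with them, but I made no final position check on them.

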